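# Snap the meal box shut

## Task

Close the lid of the filled glass food box on the wooden board: with your fingertips press its four hinged locking flaps, one on each side, down and in over the rim until each one clicks and stays shut. Pick nothing up: the lid stays seated on the box, and the open box, spice jar, bowl and spoon around it stay where they are.

Things in the scene. Friction and masses are not known exactly. Their poses are not given: they have to be found in the camera images.
- glass_box: the filled glass food box that has a lid on: 146 mm (its x) x 200 mm (its y, long) at the rim, 60 mm high, with a lip round the outside of its rim. It stands on a 250 x 330 x 16 mm wooden board and does not move when pushed. Origin: centre of its underside (16 mm above the worktop); z up. The lid lies on the rim; lid top 66 mm above this origin. The lid carries four hinged locking flaps, one per side, in the same grey plastic.
- lid (a joint): how far the lid is lifted off the rim, m: 0 seated (as it starts), grows if it is pulled up; rim seal friction 5 N.
- flap_front (a joint): angle, rad, of the locking flap on the front long side (box -x): 0 = stands straight out level from the lid's edge, negative = tilted up, grows as it is pressed down; starts between -0.35 and 0.6. At about 1.2 its bead meets the glass lip; it snaps over at about 1.4 (10 to 12 N inward on its outer face, 14 mm below the hinge) and then rests shut at about 1.54, hanging along the glass. Let go before that it springs back to about 0.8.
- flap_front_hinge (a point): middle of the hinge line of the flap on the front long side (box -x), in the box frame at [-73.5, 0, 62] mm. The flap is 110 mm long along the hinge, reaches 24 mm out from it and is 2.5 mm thick (its outer face is 2.5 mm outside the hinge line when shut), with a 2 mm thumb ridge along its free edge. This point stays on the lid's edge; its axes are those of the box.
- flap_left (a joint): angle, rad, of the locking flap on the left short end (box +y): 0 = stands straight out level from the lid's edge, negative = tilted up, grows as it is pressed down; starts between -0.35 and 0.6. At about 1.2 its bead meets the glass lip; it snaps over at about 1.4 (10 to 12 N inward on its outer face, 14 mm below the hinge) and then rests shut at about 1.54, hanging along the glass. Let go before that it springs back to about 0.8.
- flap_left_hinge (a point): middle of the hinge line of the flap on the left short end (box +y), in the box frame at [0, 100.5, 62] mm. The flap is 78 mm long along the hinge, reaches 24 mm out from it and is 2.5 mm thick (its outer face is 2.5 mm outside the hinge line when shut), with a 2 mm thumb ridge along its free edge. This point stays on the lid's edge; its axes are those of the box.
- flap_back (a joint): angle, rad, of the locking flap on the back long side (box +x): 0 = stands straight out level from the lid's edge, negative = tilted up, grows as it is pressed down; starts between -0.35 and 0.6. At about 1.2 its bead meets the glass lip; it snaps over at about 1.4 (10 to 12 N inward on its outer face, 14 mm below the hinge) and then rests shut at about 1.54, hanging along the glass. Let go before that it springs back to about 0.8.
- flap_back_hinge (a point): middle of the hinge line of the flap on the back long side (box +x), in the box frame at [73.5, 0, 62] mm. The flap is 110 mm long along the hinge, reaches 24 mm out from it and is 2.5 mm thick (its outer face is 2.5 mm outside the hinge line when shut), with a 2 mm thumb ridge along its free edge. This point stays on the lid's edge; its axes are those of the box.
- flap_right (a joint): angle, rad, of the locking flap on the right short end (box -y): 0 = stands straight out level from the lid's edge, negative = tilted up, grows as it is pressed down; starts between -0.35 and 0.6. At about 1.2 its bead meets the glass lip; it snaps over at about 1.4 (10 to 12 N inward on its outer face, 14 mm below the hinge) and then rests shut at about 1.54, hanging along the glass. Let go before that it springs back to about 0.8.
- flap_right_hinge (a point): middle of the hinge line of the flap on the right short end (box -y), in the box frame at [0, -100.5, 62] mm. The flap is 78 mm long along the hinge, reaches 24 mm out from it and is 2.5 mm thick (its outer face is 2.5 mm outside the hinge line when shut), with a 2 mm thumb ridge along its free edge. This point stays on the lid's edge; its axes are those of the box.
- open_box: bystander: a second glass box of the same size, full and without a lid, loose on the worktop beside the board. Origin: centre of its underside.
- spice_jar: bystander: small amber jar, 46 mm across, 85 mm high, standing loose. Origin: centre of its underside.
- ramekin: bystander: white bowl, 82 mm across, 44 mm high, standing loose. Origin: centre of its underside.
- spoon: bystander: steel spoon with a thick grey handle, 190 mm long, lying loose on the robot's side of the board. Origin: middle of its length, underside; long axis x.

How it is judged:
By the outcome, as a careful person would: the job done as asked, in the order asked, and still so for the second after the job is handed in, with the robot touching nothing.
It also fails if it takes over 51 s, if anything falls off the work surface, if the arm or the gripper's body presses on something with over 40 N, if the wrist force passes 120 N, or if a joint passes its speed limit or range.

## Robot

A 6-joint arm with a two-finger parallel gripper is mounted at the origin on the work surface. World frame = base frame: x ahead of the robot, y to its left, z up, the work surface at z = 0. Lengths are in m, angles in degrees, forces in N, time in s.
With the tool pointing down it reaches from about 0.325 to 1 m from the base axis. Payload 5.1 kg.
Tool frame: the origin (TCP) lies midway between the tips of the shut fingers; the grasp point (between the pads) lies 19 mm behind it (robot.tcp_to_grasp is the distance from the TCP to the grasp point, in m); z points along the fingers, y is the line along which they close (so a half turn about z gives the same grasp; the last joint's range is limited). The gripper opens to 85 mm and grips with 20 to 120 N. Pads are 22 mm wide; open, the fingers measure 114 mm over their backs; the gripper's body (76 mm by 85 mm) begins 54 mm behind the grasp point. The pads swing forward as they close: fully open they stand 13 mm farther back than shut.
Start: joints at [62.418, 7.093, 94.555, -0, 78.352, -4.733], TCP at [0.252, 0.599, 0.231] pointing down, gripper open.
Joint ranges: [-149.61, 149.61], [-58.7, 133.49], [1.44, 155.28], [-77.14, 257.14], [18.33, 153.61], [-166.67, 166.67]. Speed limits (degrees/s): [147.25, 147.25, 180, 180, 180, 180].

## Interface

Orientations are given as a 3x3 rotation matrix whose columns are the frame's x, y, z axes.
In Python, from plant import get_obs, optics, workorder, spotter, robot gives the robot as it stands.
- The arm moves only by the tool jog_arm, never from a script. Its argument "motion" is a list of rows, each a list of 3 entries, a list of its own where there are three numbers: the gripper's target within -1 to 1 (shut at 1, half-way at 0, fully open at -1), then the shift along the tool's x, y, z in mm, then the turn about the tool's z in degrees. In form: [[grip, [x, y, z], spin], ...]. A call has 1 to 20 rows; each row shifts and turns the commanded pose from where the row before left it, along the tool's axes as they then stand; what a row does not reach is not made up. A row lasts 1/8 s, in which the tool goes at most 62.5 mm and 10.7 degrees, less where a joint would pass 70% of its speed; a pose out of reach is approached as far as the arm can. A call with a gripper value outside its range is refused whole. The fingers move at their own pace and stop on an object; "newtons" is the grip in N (left out, the last holds). Time passes only in rows, so rows that do not move let the fingers close. It gives the time, the measured TCP pose, the force, the opening and the grip force at its end, in the units of the state.
- get_obs(): the state, without advancing time (a new reading comes with each control period).
- optics.read_camera(name): name is "side" or "top"; returns a dict with "frame" (384x512x3 uint8, red, green, blue), "camera_matrix" (3x3 intrinsics, pixels), "pose" (4x4, takes a point from camera to world coordinates). Camera axes: x right, y down, z forward; pixel columns grow to the right and rows downward; lengths in m; the calibration is good to about 2 mm. A picture is of the moment at which its call begins. There is no depth.
- workorder.finish_job(): hands the job in; it is judged then, once.
Trained networks look in a picture, given as the dict that the camera call returned (one of the last four; its "shot" number tells which), for a name from the list of things; names that differ only in an ending like _2 or _b are one class to them, and where a whole thing is asked for, a point or a joint stands for the part that bears it (a point fixed in the world has none). Each returns a list of dicts, best first, with "conf" (0 to 1); they miss things now and then, are a little off and sometimes report something else, mostly with a low value. They report only what shows in the picture. A call takes as long as a camera call.
- spotter.trace(picture, thing): "pixels" (384x512 bool, what is visible of it).
- spotter.landmark_of(picture, thing): "position" ([x, y, z] in m, in world coordinates, good to about 4 mm: a listed point, or the origin of a listed thing).
The state is a dict: "time_s": time; "qpos": joint angles; "qvel": joint speeds; "joint_efforts": joint torques, N m; "ee_pos": TCP position; "orientation": TCP orientation; "wrist_force": force on the tool from outside, world axes, zero at the start; "torque": the same for the moment, N m; "width": opening from 0.0 (shut) to 1.0 (fully open); "gripper_force": force on a finger pad.
Only numpy, scipy, OpenCV 4.12 (cv2) and the standard library are available. Lean on these libraries where they do the work, as an engineer would, in place of code of your own. Each camera call takes 0.05 s, during which the arm holds its last target. There are 200 camera calls.

## Working session

There is one attempt and no reset: what is moved stays moved. The work goes in short steps, Python scripts to look and compute and a tool call to move; the robot and the scene stay as the last step left them, time stands still between calls to the robot, and variables do not carry over. Pictures are saved under pics/ and viewed, at most 10 in all, crops included, and the job is handed in when it is done.

Besides the shell and the picture viewer there is one more tool, called after "Request:" as name([rows], argument=value, ...), one row to a line, values as JSON. jog_arm: Moves the arm, as the interface text tells. Its arguments: {"type":"object","properties":{"motion":{"type":"array","items":{"type":"array"}},"newtons":{"type":"number"}},"required":["motion"]}

```bash
mkdir -p pics
python3 - <<'E'
from plant import get_obs, optics, spotter
import cv2, numpy as np
o=get_obs(); print(o['time_s'],o['ee_pos'],np.round(o['orientation'],3).tolist(),o['width'])
ims=[]
for c in("top","side"):
    p=optics.read_camera(c); ims.append(p['frame'][:,:,::-1])
    cv2.imwrite(f'pics/{c}0.png',p['frame'][:,:,::-1])
    print(c,np.round(p['pose'],3).tolist())
    for t in ["glass_box","flap_front_hinge","flap_left_hinge","flap_back_hinge","flap_right_hinge","open_box","spice_jar","ramekin","spoon"]:
        print(t,[(round(d['conf'],2),np.round(d['position'],4).tolist()) for d in spotter.landmark_of(p,t)[:2]])
E
```

```text
0.0 [0.25211442 0.59844624 0.23004772] [[-0.922, 0.388, -0.001], [0.388, 0.922, -0.002], [0.0, -0.002, -1.0]] 1.0001620765250907
top [[-0.017, -0.987, 0.157, 0.354], [-1.0, 0.016, -0.006, 0.08], [0.003, -0.157, -0.988, 1.154], [0.0, 0.0, 0.0, 1.0]]
glass_box [(0.83, [0.5543, 0.0677, 0.015])]
flap_front_hinge [(0.91, [0.4837, 0.0825, 0.0747])]
flap_left_hinge [(0.76, [0.5761, 0.1629, 0.0803])]
flap_back_hinge [(0.75, [0.632, 0.0608, 0.0783])]
flap_right_hinge [(0.76, [0.5424, -0.0263, 0.0798]), (0.21, [0.4808, 0.0797, 0.0742])]
open_box [(0.68, [0.5952, 0.3968, -0.0016])]
spice_jar [(0.81, [0.4644, -0.1506, -0.0024]), (0.18, [0.6332, 0.0584, 0.0791])]
ramekin [(0.8, [0.558, -0.152, 0.0013])]
spoon [(0.68, [0.3797, 0.1058, 0.0007])]
side [[-0.992, -0.084, 0.094, 0.449], [-0.124, 0.76, -0.638, 0.769], [-0.018, -0.644, -0.765, 0.945], [0.0, 0.0, 0.0, 1.0]]
glass_box [(0.56, [0.5612, 0.0701, 0.0141])]
flap_front_hinge [(0.83, [0.4882, 0.0882, 0.0777])]
flap_left_hinge [(0.79, [0.5702, 0.1681, 0.0794])]
flap_back_hinge [(0.81, [0.6293, 0.0563, 0.0745])]
flap_right_hinge [(0.81, [0.5445, -0.029, 0.0782])]
open_box [(0.96, [0.5934, 0.4045, 0.0045])]
spice_jar [(0.78, [0.4608, -0.1545, -0.0029])]
ramekin [(0.77, [0.5558, -0.1526, 0.0041])]
spoon [(0.8, [0.3776, 0.1011, 0.0004]), (0.21, [0.5725, 0.1696, 0.0795])]
```

View pics/top0.png

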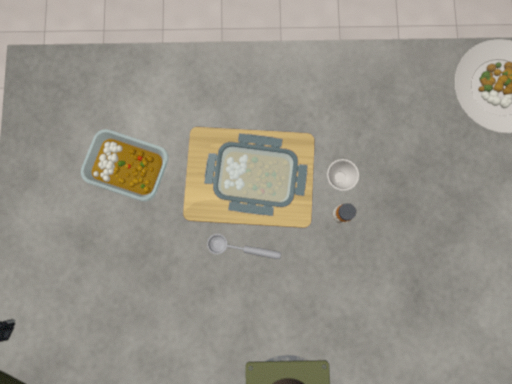

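View pics/side0.png

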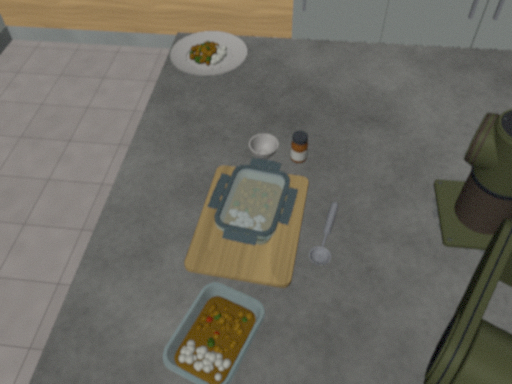

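The top view shows the box centre near (255,175), with the back flap at (260,142), front at (251,207), left at (212,168) and right at (301,180). The bowl and jar are near (343,175) and (346,212). The side view agrees. Fitting the hinges puts the box at (0.558, 0.070) with yaw −9.3°. I'll shut the fingers and square the tool to the box.

Request:
jog_arm([
  [1, [0, 0, 0], -6.8],
  [1, [0, 0, 0], -6.7],
  [1, [0, 0, 0], 0],
], newtons=30)

```text
time_s: 1.38
ee_pos: [0.2524, 0.599, 0.2313]
orientation: [[-0.986, 0.164, -0.0], [0.164, 0.986, -0.0], [0.0, -0.0, -1.0]]
wrist_force: [-1.0, 0.4, 0.4]
width: 0.378
gripper_force: 0.0
```

```bash
cat > h.py <<'E'
from plant import get_obs
import numpy as np
C=np.array([.558,.070,.016]); a=np.radians(-9.3)
R=np.array([[np.cos(a),-np.sin(a),0],[np.sin(a),np.cos(a),0],[0,0,1]])
def now():
    o=get_obs(); b=R.T@(np.array(o['ee_pos'])-C)*1e3
    print('t',round(o['time_s'],2),'box mm',b.round(1),'F box',(R.T@o['wrist_force']).round(1),'w',round(o['width'],3))
    return o,b
def to(*p):
    o,b=now(); T=np.array(o['orientation'])
    print('yaw tool x in box',np.degrees(np.arctan2(*(R.T@T[:,0])[[1,0]])).round(2),'shift',p,(T.T@R@(np.array(p)-b)).round(1))
E
python3 -c "
from h import *
to(-96,0,110);to(0,123,110);print(get_obs()['qpos'])"
```

```text
t 1.38 box mm [-387.1  472.6  215.3] F box [-1.   0.2  0.4] w 0.378
yaw tool x in box 179.87 shift (-96, 0, 110) [-292.1 -472.   105.3]
t 1.38 box mm [-387.1  472.6  215.3] F box [-1.   0.2  0.4] w 0.378
yaw tool x in box 179.87 shift (0, 123, 110) [-387.8 -348.8  105.3]
[ 6.24182264e+01  7.09462548e+00  9.45563975e+01  5.58850235e-04
  7.83520524e+01 -1.81537451e+01]
```

Request:
jog_arm([
  [1, [-30, -27, 0], 0],
  [1, [-30, -27, 0], 0],
  [1, [-30, -27, 0], 0],
  [1, [-30, -27, 0], 0],
  [1, [-30, -27, 0], 0],
  [1, [-30, -27, 0], 0],
  [1, [-30, -27, 0], 0],
  [1, [-30, -27, 0], 0],
  [1, [-30, -27, 0], 0],
  [1, [-30, -27, 25], 0],
  [1, [-30, -27, 25], 0],
  [1, [-30, -27, 25], 0],
  [1, [-28, -22, 25], 0],
  [1, [0, 0, 0], 0],
])

```text
time_s: 3.12
ee_pos: [0.5786, 0.1924, 0.1286]
orientation: [[-0.986, 0.167, -0.005], [0.167, 0.986, -0.001], [0.004, -0.002, -1.0]]
wrist_force: [-0.2, -0.0, 0.0]
width: -0.002
gripper_force: 0.0
```

Run:
```python
from h import *
to(0,125,90)
from plant import optics,spotter
import cv2
p=optics.read_camera("top"); a_=p['frame'][90:250,160:360,::-1]
q=optics.read_camera("side"); b_=q['frame'][130:290,170:370,::-1]
cv2.imwrite('pics/c1.png',cv2.resize(np.hstack([a_,b_]),(800,320),interpolation=cv2.INTER_CUBIC))
for im in(p,q):
  for t in ["flap_left_hinge","flap_right_hinge","flap_front_hinge","flap_back_hinge"]:
    for d in spotter.landmark_of(im,t)[:1]: print(t,round(d['conf'],2),(R.T@(np.array(d['position'])-C)*1e3).round(1))
```

```text
t 3.12 box mm [  0.5 124.2 112.6] F box [-0.1 -0.   0. ] w -0.002
yaw tool x in box 179.66 shift (0, 125, 90) [ 0.4  0.9 22.6]
flap_left_hinge 0.77 [ 2.7 97.8 64.6]
flap_right_hinge 0.86 [   3.5 -100.6   60.8]
flap_front_hinge 0.61 [-75.7  -1.2  58.7]
flap_back_hinge 0.55 [73.1  0.  65.7]
flap_left_hinge 0.65 [-1.2 99.9 61.1]
flap_right_hinge 0.72 [   1.9 -101.4   62. ]
flap_front_hinge 0.89 [-68.4   3.9  59.8]
flap_back_hinge 0.68 [72.6 -2.5 59.2]
```

View pics/c1.png

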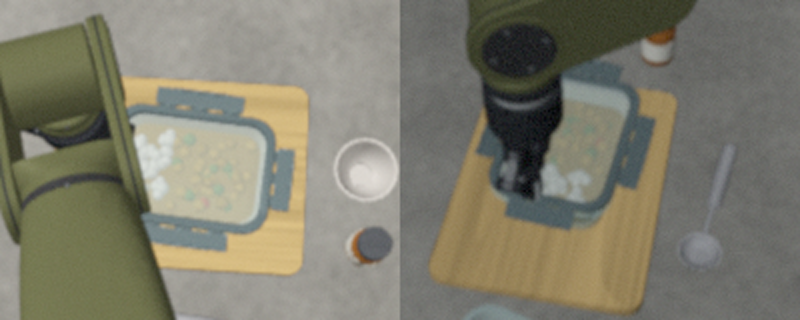

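The picture shows the shut fingers over the left flap (crop about (520,185)), with the other flaps still sticking out. The second measurement confirms the pose. Next I press down.

Request:
jog_arm([
  [1, [0, -1, 12], 0],
  [1, [0, 0, 12], 0],
  [1, [0, 0, 10], 0],
  [1, [0, 0, 8], 0],
  [1, [0, 0, 8], 0],
  [1, [0, 0, 8], 0],
  [1, [0, 0, 6], 0],
  [1, [0, 0, 6], 0],
  [1, [0, 0, 6], 0],
  [1, [0, 0, 0], 0],
])

```text
time_s: 4.88
ee_pos: [0.5791, 0.1932, 0.0553]
orientation: [[-0.987, 0.162, 0.0], [0.162, 0.987, -0.001], [-0.0, -0.001, -1.0]]
wrist_force: [-0.4, -1.7, 1.6]
width: -0.002
gripper_force: 1.0
```

```bash
python3 -c "
from h import *
now()"
```

```text
t 4.88 box mm [  0.9 125.   39.3] F box [-0.1 -1.8  1.6] w -0.002
```

Request:
jog_arm([
  [1, [0, -2, 2], 0],
  [1, [0, -2, 0], 0],
  [1, [0, -1, 0], 0],
  [1, [0, 0, 0], 0],
])

```text
time_s: 5.38
ee_pos: [0.578, 0.1891, 0.0531]
orientation: [[-0.987, 0.163, 0.0], [0.163, 0.987, 0.001], [-0.0, 0.001, -1.0]]
wrist_force: [1.0, 3.2, -0.9]
width: 0.005
gripper_force: 1.4
```

```bash
python3 -c "
from h import *
now()"
```

```text
t 5.38 box mm [  0.5 120.8  37.1] F box [ 0.5  3.4 -0.9] w 0.005
```

Request:
jog_arm([
  [1, [0, -2, 0], 0],
  [1, [0, -2, 0], 0],
  [1, [0, 0, 0], 0],
])

```text
time_s: 5.75
ee_pos: [0.5769, 0.1849, 0.0528]
orientation: [[-0.987, 0.162, -0.001], [0.162, 0.987, -0.0], [0.001, -0.0, -1.0]]
wrist_force: [0.7, 1.6, -1.4]
width: 0.003
gripper_force: 1.0
```

```bash
python3 -c "
from h import *
now()"
```

```text
t 5.75 box mm [1.000e-01 1.164e+02 3.680e+01] F box [ 0.4  1.6 -1.4] w 0.003
```

Request:
jog_arm([
  [1, [0, -2, 0], 0],
  [1, [0, -2, 0], 0],
  [1, [0, 0, 0], 0],
])

```text
time_s: 6.12
ee_pos: [0.5769, 0.1843, 0.053]
orientation: [[-0.987, 0.164, 0.002], [0.164, 0.987, 0.007], [-0.0, 0.008, -1.0]]
wrist_force: [3.4, 15.9, -5.7]
width: 0.004
gripper_force: 8.2
```

```bash
python3 -c "
from h import *
now()"
```

```text
t 6.12 box mm [  0.2 115.9  37. ] F box [ 0.8 16.2 -5.7] w 0.004
```

Request:
jog_arm([
  [1, [0, -2, 0], 0],
  [1, [0, -1, 0], 0],
  [1, [0, 0, 0], 0],
])

```text
time_s: 6.5
ee_pos: [0.5769, 0.1841, 0.0535]
orientation: [[-0.986, 0.164, 0.003], [0.164, 0.986, 0.013], [-0.001, 0.013, -1.0]]
wrist_force: [4.6, 24.8, -7.6]
width: 0.001
gripper_force: 12.9
```

```bash
python3 -c "
from h import *
now()"
```

```text
t 6.5 box mm [  0.2 115.7  37.5] F box [ 0.5 25.2 -7.6] w 0.001
```

Request:
jog_arm([
  [1, [0, 5, 0], 0],
  [1, [0, 15, 0], 0],
  [1, [0, 10, -30], 0],
  [1, [0, 10, -50], 0],
  [1, [0, 0, 0], 0],
])

```text
time_s: 7.12
ee_pos: [0.5862, 0.2185, 0.1392]
orientation: [[-0.987, 0.162, 0.009], [0.162, 0.987, 0.002], [-0.009, 0.003, -1.0]]
wrist_force: [1.0, 0.3, 0.4]
width: 0.0
gripper_force: 0.0
```

Run:
```python
from h import *
now()
from plant import optics,spotter
import cv2
p=optics.read_camera("top"); a_=p['frame'][90:250,160:360,::-1]
q=optics.read_camera("side"); b_=q['frame'][130:290,170:370,::-1]
cv2.imwrite('pics/c2.png',cv2.resize(np.hstack([a_,b_]),(800,320),interpolation=cv2.INTER_CUBIC))
```

```text
t 7.12 box mm [  3.8 151.1 123.2] F box [0.9 0.5 0.4] w 0.0
```

View pics/c2.png

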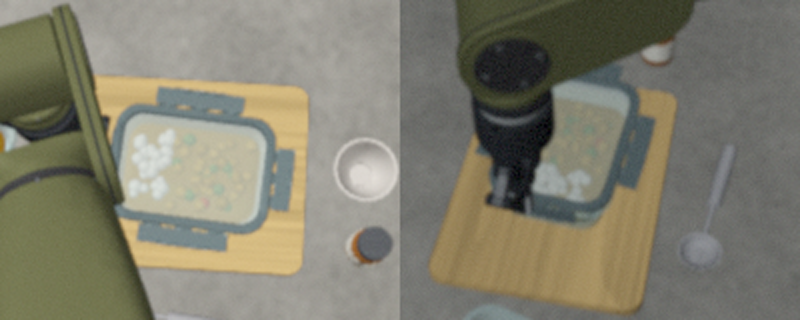

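The left flap is shut: nothing sticks out at the left end (crop (120,180) top, (570,210) side). Next, the front flap.

Request:
jog_arm([
  [1, [25, -38, 0], 0],
  [1, [25, -38, 0], 0],
  [1, [25, -38, 5], 0],
  [1, [26, -37, 5], 0],
  [1, [0, 0, 0], 0],
])

```text
time_s: 7.85
ee_pos: [0.4548, 0.0828, 0.12]
orientation: [[-0.986, 0.165, -0.006], [0.165, 0.986, -0.001], [0.006, -0.002, -1.0]]
wrist_force: [1.6, 0.2, -1.0]
width: 0.002
gripper_force: 0.0
```

```bash
python3 -c "
from h import *
to(-97,0,37)"
```

```text
t 7.85 box mm [-103.9   -4.   104. ] F box [ 1.6  0.5 -1. ] w 0.002
yaw tool x in box 179.78 shift (-97, 0, 37) [-7.3  4.1 67. ]
```

Request:
jog_arm([
  [1, [-6, 4, 10], 0],
  [1, [0, 0, 10], 0],
  [1, [0, 0, 8], 0],
  [1, [0, 0, 8], 0],
  [1, [0, 0, 8], 0],
  [1, [0, 0, 8], 0],
  [1, [0, 0, 8], 0],
  [1, [0, 0, 7], 0],
  [1, [0, 0, 0], 0],
])

```text
time_s: 8.98
ee_pos: [0.4651, 0.0876, 0.0561]
orientation: [[-0.987, 0.163, -0.0], [0.163, 0.987, 0.0], [0.0, 0.0, -1.0]]
wrist_force: [-0.3, 0.4, 1.6]
width: 0.003
gripper_force: 0.6
```

```bash
python3 -c "
from h import *
to(-88,0,37)"
```

```text
t 8.97 box mm [-94.5   2.4  40.1] F box [-0.3  0.3  1.6] w 0.003
yaw tool x in box 179.94 shift (-88, 0, 37) [-6.5 -2.4  3.1]
```

Request:
jog_arm([
  [1, [0, 0, 3], 0],
  [1, [-2, 0, 0], 0],
  [1, [-2, 0, 0], 0],
  [1, [-2, 0, 0], 0],
  [1, [-2, 0, 0], 0],
  [1, [0, 0, 0], 0],
])

```text
time_s: 9.72
ee_pos: [0.4715, 0.0863, 0.0525]
orientation: [[-0.987, 0.163, -0.005], [0.163, 0.987, -0.0], [0.005, -0.001, -1.0]]
wrist_force: [-6.7, 0.6, 0.8]
width: 0.003
gripper_force: 3.5
```

```bash
python3 -c "
from h import *
now()"
```

```text
t 9.72 box mm [-88.    2.1  36.5] F box [-6.7 -0.5  0.8] w 0.003
```

Request:
jog_arm([
  [1, [-2, 0, 0], 0],
  [1, [-2, 0, 0], 0],
  [1, [-1, 0, 0], 0],
  [1, [0, 0, 0], 0],
])

```text
time_s: 10.22
ee_pos: [0.4722, 0.0862, 0.052]
orientation: [[-0.987, 0.163, -0.016], [0.163, 0.987, 0.001], [0.016, -0.002, -1.0]]
wrist_force: [-21.6, 3.8, 12.6]
width: 0.003
gripper_force: 11.2
```

```bash
python3 -c "
from h import *
now()"
```

```text
t 10.22 box mm [-87.3   2.1  36. ] F box [-22.    0.3  12.6] w 0.003
```

Request:
jog_arm([
  [1, [7, 0, 0], 0],
  [1, [15, 0, -5], 0],
  [1, [5, 0, -50], 0],
  [1, [-20, -31, -20], 0],
  [1, [-31, -31, 0], 0],
  [1, [-31, -31, 0], 0],
  [1, [-31, -33, 0], 0],
  [1, [0, 0, 0], 0],
  [1, [0, 0, 0], 0],
])

```text
time_s: 11.35
ee_pos: [0.5428, -0.053, 0.1286]
orientation: [[-0.987, 0.163, 0.001], [0.163, 0.987, -0.0], [-0.001, -0.0, -1.0]]
wrist_force: [-0.9, -0.8, -0.3]
width: 0.003
gripper_force: 0.0
```

```bash
python3 -c "
from h import *
to(0,-125,37)
from plant import optics
import cv2
p=optics.read_camera('top'); a_=p['frame'][90:250,160:360,::-1]
q=optics.read_camera('side'); b_=q['frame'][130:290,170:370,::-1]
cv2.imwrite('pics/c3.png',cv2.resize(np.hstack([a_,b_]),(800,320),interpolation=cv2.INTER_CUBIC))"
```

```text
t 11.35 box mm [   4.9 -123.8  112.6] F box [-0.7 -0.9 -0.3] w 0.003
yaw tool x in box 179.92 shift (0, -125, 37) [ 5.  -1.2 75.6]
```

View pics/c3.png

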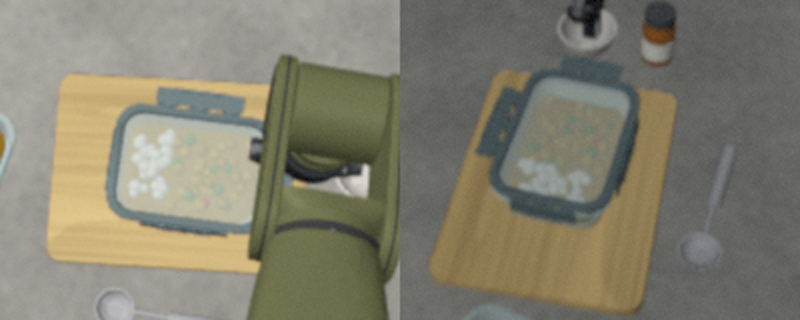

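Left and front both hang shut: in the side crop the left is at (545,205) and the front at (625,165). Next, the right flap.

Request:
jog_arm([
  [1, [5, -1, 12], 0],
  [1, [0, 0, 12], 0],
  [1, [0, 0, 10], 0],
  [1, [0, 0, 8], 0],
  [1, [0, 0, 8], 0],
  [1, [0, 0, 8], 0],
  [1, [0, 0, 8], 0],
  [1, [0, 0, 6], 0],
  [1, [0, 0, 5], 0],
  [1, [0, 0, 0], 0],
])

```text
time_s: 12.7
ee_pos: [0.5379, -0.0518, 0.0525]
orientation: [[-0.987, 0.163, 0.001], [0.163, 0.987, 0.003], [-0.0, 0.003, -1.0]]
wrist_force: [-2.0, 6.2, 8.5]
width: -0.001
gripper_force: 4.2
```

```bash
python3 -c "
from h import *
to(0,-116,37)"
```

```text
t 12.7 box mm [-1.000e-01 -1.235e+02  3.650e+01] F box [-3.   5.8  8.5] w -0.001
yaw tool x in box 179.92 shift (0, -116, 37) [-0.1  7.5 -0.5]
```

Request:
jog_arm([
  [1, [0, 2, 0], 0],
  [1, [0, 2, 0], 0],
  [1, [0, 2, 0], 0],
  [1, [0, 2, 0], 0],
  [1, [0, 0, 0], 0],
])

```text
time_s: 13.32
ee_pos: [0.5385, -0.0458, 0.0507]
orientation: [[-0.987, 0.162, -0.0], [0.162, 0.987, -0.001], [-0.0, -0.001, -1.0]]
wrist_force: [1.3, -5.7, -1.6]
width: -0.003
gripper_force: 2.4
```

```bash
python3 -c "
from h import *
to(0,-116,37)"
```

```text
t 13.32 box mm [  -0.6 -117.4   34.7] F box [ 2.2 -5.4 -1.6] w -0.003
yaw tool x in box 179.96 shift (0, -116, 37) [-0.6  1.4 -2.3]
```

Request:
jog_arm([
  [1, [0, 2, -1], 0],
  [1, [0, 2, 0], 0],
  [1, [0, 2, 0], 0],
  [1, [0, 0, 0], 0],
])

```text
time_s: 13.82
ee_pos: [0.5385, -0.0453, 0.051]
orientation: [[-0.987, 0.16, -0.002], [0.16, 0.987, -0.012], [0.0, -0.013, -1.0]]
wrist_force: [-0.4, -27.0, -4.9]
width: 0.0
gripper_force: 13.3
```

```bash
python3 -c "
from h import *
now()"
```

```text
t 13.82 box mm [  -0.6 -117.    35. ] F box [  4.  -26.7  -4.9] w 0.0
```

Request:
jog_arm([
  [1, [0, -7, 0], 0],
  [1, [0, -10, -5], 0],
  [1, [0, -3, -50], 0],
  [1, [-18, 15, -20], 0],
  [1, [-26, 40, 0], 0],
  [1, [-26, 40, 0], 0],
  [1, [-26, 40, 0], 0],
  [1, [0, 0, 0], 0],
  [1, [0, 0, 0], 0],
])

```text
time_s: 14.95
ee_pos: [0.6525, 0.059, 0.1272]
orientation: [[-0.987, 0.162, -0.001], [0.162, 0.987, 0.0], [0.001, 0.0, -1.0]]
wrist_force: [-0.5, -0.8, -0.1]
width: 0.0
gripper_force: 0.0
```

```bash
python3 -c "
from h import *
to(97,0,37)"
```

```text
t 14.95 box mm [ 95.1   4.4 111.2] F box [-0.4 -0.8 -0.1] w 0.0
yaw tool x in box 179.99 shift (97, 0, 37) [-2.  -4.4 74.1]
```

Request:
jog_arm([
  [1, [-2, -4, 12], 0],
  [1, [0, 0, 12], 0],
  [1, [0, 0, 10], 0],
  [1, [0, 0, 8], 0],
  [1, [0, 0, 8], 0],
  [1, [0, 0, 8], 0],
  [1, [0, 0, 8], 0],
  [1, [0, 0, 5], 0],
  [1, [0, 0, 4], 0],
  [1, [0, 0, 0], 0],
])

```text
time_s: 16.2
ee_pos: [0.6542, 0.0544, 0.0517]
orientation: [[-0.987, 0.163, -0.0], [0.163, 0.987, 0.0], [0.0, 0.0, -1.0]]
wrist_force: [0.3, 0.6, -0.5]
width: -0.004
gripper_force: 0.5
```

```bash
python3 -c "
from h import *
to(88,0,37)"
```

```text
t 16.2 box mm [97.5  0.2 35.7] F box [ 0.2  0.7 -0.5] w -0.004
yaw tool x in box 179.95 shift (88, 0, 37) [ 9.5 -0.2 -1.3]
```

Request:
jog_arm([
  [1, [2, 0, 0], 0],
  [1, [2, 0, 0], 0],
  [1, [2, 0, 0], 0],
  [1, [2, 0, 0], 0],
  [1, [2, 0, 0], 0],
  [1, [0, 0, 0], 0],
])

```text
time_s: 16.95
ee_pos: [0.6461, 0.0557, 0.0527]
orientation: [[-0.987, 0.162, 0.005], [0.162, 0.987, -0.001], [-0.005, 0.0, -1.0]]
wrist_force: [8.1, -1.7, -5.7]
width: 0.002
gripper_force: 4.0
```

```bash
python3 -c "
from h import *
now()"
```

```text
t 16.95 box mm [89.3  0.2 36.7] F box [ 8.3 -0.4 -5.7] w 0.002
```

Request:
jog_arm([
  [1, [2, 0, 0], 0],
  [1, [2, 0, 0], 0],
  [1, [2, 0, 0], 0],
  [1, [0, 0, 0], 0],
])

```text
time_s: 17.45
ee_pos: [0.6454, 0.0558, 0.0543]
orientation: [[-0.987, 0.163, 0.019], [0.163, 0.987, -0.002], [-0.019, 0.001, -1.0]]
wrist_force: [21.3, -3.0, -9.8]
width: 0.002
gripper_force: 10.8
```

```bash
python3 -c "
from h import *
now()"
```

```text
t 17.45 box mm [88.5  0.1 38.3] F box [21.5  0.4 -9.8] w 0.002
```

Request:
jog_arm([
  [1, [-7, 0, 0], 0],
  [1, [-15, 0, -5], 0],
  [1, [-5, 0, -50], 0],
  [1, [0, 0, -50], 0],
  [1, [0, 30, -40], 0],
  [1, [0, 50, 0], 0],
  [1, [0, 50, 0], 0],
  [1, [0, 50, 0], 0],
  [1, [0, 50, 0], 0],
  [1, [10, 50, 0], 0],
  [1, [0, 0, 0], 0],
  [1, [0, 0, 0], 0],
])

```text
time_s: 18.95
ee_pos: [0.7006, 0.3304, 0.197]
orientation: [[-0.987, 0.162, -0.001], [0.162, 0.987, -0.001], [0.001, -0.001, -1.0]]
wrist_force: [-0.1, 0.6, -0.5]
width: -0.0
gripper_force: 0.0
```

```bash
python3 -c "
from h import *
now()
from plant import optics
import cv2
p=optics.read_camera('top'); a_=p['frame'][90:250,160:360,::-1]
q=optics.read_camera('side'); b_=q['frame'][130:290,170:370,::-1]
cv2.imwrite('pics/c4.png',cv2.resize(np.hstack([a_,b_]),(800,320),interpolation=cv2.INTER_CUBIC))"
```

```text
t 18.95 box mm [ 98.6 280.  181. ] F box [-0.2  0.5 -0.5] w -0.0
```

View pics/c4.png

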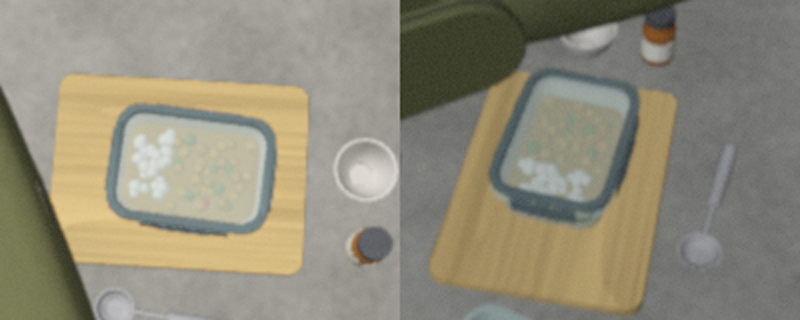

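All four flaps now hang along the glass and nothing sticks out on any side. The bowl, jar and spoon are where they were, so I'll hand the job in.

```bash
python3 -c "
from plant import workorder
print(workorder.finish_job())"
```

```text
the job is handed in; nothing more can be done
None
```

I pressed all four locking flaps shut and handed the job in at about 19 s of the 51 s allowed. The last pictures show all four hanging along the glass, and the bowl, jar and spoon look unmoved; the open box was mostly out of view.

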